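Close the bead canister

TASK

Put the loose screw lid on the canister of tying beads that is clamped in the wooden holder and screw it down fully home, until it sits level and threaded on the canister's rim. Then let go of it, and leave the other things on the bench where they are.

Things in the scene. Friction and masses are not known exactly. Their poses are not given: they have to be found in the camera images.
- lid: Black screw lid, 85 mm across, 56 mm high with its knob, about 0.18 kg, lying on the bench open side down. Origin: centre of the underside of its skirt; z up along its axis. The skirt is 26 mm high outside, 22 mm deep inside, inner radius 39 mm: it passes outside the threads.
- lid_knob (a point): Middle of the lid's red hexagonal knob, 41 mm above the lid's origin. The knob is 44 mm across flats and stands from 26 to 56 mm above the lid's origin; its flats face 0, 60, 120 .. degrees from the lid's x axis.
- lid_lugs (a point): On the lid's axis at the height of its three inner lugs, 2 mm above the lid's origin. The lugs sit just inside the skirt's mouth at 0, 120 and 240 degrees from the lid's x axis: each 12 degrees wide, 3.5 mm thick, reaching in to a radius of 33 mm.
- holder: Beech block, 124 x 124 x 20 mm, fixed to the bench, with four steel posts 65 mm high at its corners. Origin: centre of its underside, z up. A blue bead canister, 84 mm across, is clamped upright in its middle and cannot turn; its axis is the holder's z axis. How the canister is turned in the holder differs each time and is not reported.
- canister_rim (a point): Centre of the canister's mouth, at the rim, 126 mm above the holder's origin. Neck radius 31.5 mm, orange threads out to 37 mm: three equal right-hand threads 120 degrees apart, 24 mm per turn (clockwise from above goes down). Each has a level crown 92 degrees long, 8 mm below the rim, ending on its clockwise side in a stop 3 mm high; then a 28 degree gap.
- lid_on_crowns (a point): 118 mm above the holder's origin: where the lid's origin rests when its lugs lie on the crowns (121 mm if on the stops). Turned clockwise there it only meets the stops: do not force it. Turned counterclockwise, at most 1.9 rad, under a downward push of 5 to 15 N, it comes to the gaps and drops. Or it falls in when set down.
- lid_dropped (a point): 110.5 mm above the holder's origin: where the lid's origin comes to, within 1.5 mm, when the lugs have dropped into the gaps; it then turns no farther back. From there it is turned clockwise by 1.5 to 2.4 rad under a like downward push; it goes down 3.8 mm per rad with little drag (under 0.5 N m).
- lid_home (a point): 104 mm above the holder's origin: where the lid's origin comes to when it is fully home, the inside of its top on the canister's rim. The turning torque rises steeply within 0.5 rad beyond; stop at about 1 N m. (If, earlier, a lid that has not dropped resists turning back with over 1 N m, it hangs crooked on a stop: lift it 7 mm, turn it 0.2 to 0.3 rad clockwise and set it down again.)
- spool: Bystander: black thread spool, 48 mm across, 60 mm high, standing. Origin: centre of its underside.
- scissors: Bystander: small scissors with black rings, about 145 mm long, 9 mm high, lying flat. Origin: on the bench, 35 mm behind their pivot.
- stone: Bystander: dark sharpening stone, 45 x 130 x 24 mm, long along its y. Origin: centre of its underside.
- marker: Bystander: marker pen with a blue cap, 130 mm long along its x, 16 mm thick. Origin: at mid length on its underside.
- varnish: Bystander: amber varnish bottle, 44 mm across, 75 mm high. Origin: centre of its underside.
- waxbox: Bystander: white plastic box, 60 x 45 x 30 mm. Origin: centre of its underside.

How it is judged:
By the outcome, as a careful person would: the job done as asked, in the order asked, and still so for the second after the job is handed in, with the robot touching nothing.
It also fails if it takes over 61 s, if anything falls off the work surface, if the arm or the gripper's body presses on something with over 40 N, if the wrist force passes 120 N, or if a joint passes its speed limit or range.

ROBOT

A 6-joint arm with a two-finger parallel gripper is mounted at the origin on the work surface. World frame = base frame: x ahead of the robot, y to its left, z up, the work surface at z = 0. Lengths are in m, angles in rad, forces in N, time in s.
With the tool pointing down it reaches from about 0.375 to 0.975 m from the base axis. Payload 3.8 kg.
Tool frame: the origin (TCP) lies at the very end of the fingers, on their centre line; the grasp point (between the pads) lies bot.hold_point_z behind it (bot.hold_point_z is the distance from the TCP to the grasp point, in m); z points along the fingers, y is the line along which they close (so a half turn about z gives the same grasp; the last joint's range is limited). The gripper opens to 85 mm and grips with 20 to 120 N. Pads are 22 mm wide; open, the fingers measure 114 mm over their backs; the gripper's body (76 mm by 85 mm) begins 54 mm behind the grasp point. The pads swing forward as they close: fully open they stand 13 mm farther back than shut.
Start: joints at [1.125, 0.264, 1.604, -0, 1.274, -0.037], TCP at [0.268, 0.619, 0.231] pointing down, gripper open.
Joint ranges: [-2.63, 2.63], [-0.94, 2.18], [0.31, 2.57], [-1.31, 4.45], [0, 2.66], [-2.55, 2.55]. Speed limits (rad/s): [2.57, 2.57, 3.14, 3.14, 3.14, 3.14].

INTERFACE

Orientations are given as a rotation vector (axis times angle).
In Python, from workcell import bot gives the robot as it stands.
- The arm moves only by the shell command python3 jog.py 'ROWS' [OPENING] [FORCE]. ROWS is a JSON list of rows, 1 to 5 of them, each of 4 numbers: dx, dy, dz in m, then a turn about the tool's z in rad; each row shifts and turns the commanded pose from where the row before left it, along the tool's axes as they then stand; what a row does not reach is not made up. A row lasts 1/8 s, in which the tool goes at most 0.0625 m and 0.188 rad, less where a joint would pass 70% of its speed; a pose out of reach is approached as far as the arm can. OPENING is the opening from 0.0 (shut) to 1.0 (fully open), set as the command begins (- or left out keeps the last). The fingers move at their own pace and stop on an object; FORCE is the grip in N (left out, the last holds). Time passes only in rows, so rows that do not move let the fingers close. It prints the time, the measured TCP pose, the force, the opening and the grip force at its end.
- bot.read_state(): the state, without advancing time (a new reading comes with each control period).
- bot.read_camera(name): name is "scene" or "top"; returns the picture (400x640x3 uint8, red, green, blue); there is no depth.
- bot.camera_info(name): a dict with "intrinsics" (3x3 intrinsics, pixels), "extrinsics" (4x4, takes a point from camera to world coordinates). Camera axes: x right, y down, z forward; pixel columns grow to the right and rows downward; lengths in m; the calibration is good to about 2 mm. A picture is of the moment at which its call begins. camera_info takes no time and is no camera call.
- bot.finish_job(): hands the job in; it is judged then, once.
The state is a dict: "time": time; "q": joint angles; "joint_vel": joint speeds; "joint_torque": joint torques, N m; "tool_pos": TCP position; "tcp_rot": TCP orientation; "wrist_force": force on the tool from outside, world axes, zero at the start; "torque": the same for the moment, N m; "width": opening from 0.0 (shut) to 1.0 (fully open); "grip_force": force on a finger pad.
Only numpy, scipy, OpenCV 4.12 (cv2) and the standard library are available. Lean on these libraries where they do the work, as an engineer would, in place of code of your own. Each camera call takes 0.05 s, during which the arm holds its last target. There are 200 camera calls.

## Working session

There is one attempt and no reset: what is moved stays moved. The work goes in short steps, Python scripts to look and compute and a shell command to move; the robot and the scene stay as the last step left them, time stands still between calls to the robot, and variables do not carry over. Pictures are saved under pics/ and viewed, at most 10 in all, crops included, and the job is handed in when it is done.

```bash
ls; mkdir -p pics
python3 - <<'E'
from workcell import bot
import cv2
for n in("scene","top"):
    i=bot.read_camera(n); cv2.imwrite(f"pics/{n}0.png",i[:,:,::-1])
    c=bot.camera_info(n); print(n,c)
s=bot.read_state(); print(s, bot.hold_point_z)
E
```

```text
jog.py
pics
workcell.py
scene {'intrinsics': array([[384.26005077,   0.        , 314.46120364],
       [  0.        , 384.26005077, 191.28330069],
       [  0.        ,   0.        ,   1.        ]]), 'extrinsics': array([[-0.50924377,  0.67519137, -0.53365475,  1.01513227],
       [ 0.86049172,  0.41026308, -0.30205663,  0.2317171 ],
       [ 0.01499281, -0.61302595, -0.7899205 ,  0.77599728],
       [ 0.        ,  0.        ,  0.        ,  1.        ]])}
top {'intrinsics': array([[446.94909147,   0.        , 316.78391263],
       [  0.        , 446.94909147, 200.54463326],
       [  0.        ,   0.        ,   1.        ]]), 'extrinsics': array([[ 0.01675227, -0.99825858,  0.05656111,  0.53027394],
       [-0.99985474, -0.01690295, -0.00218668,  0.01526403],
       [ 0.00313893, -0.05651626, -0.99839674,  1.1605722 ],
       [ 0.        ,  0.        ,  0.        ,  1.        ]])}
{'time': 0.1, 'q': array([ 1.12507772e+00,  2.64691346e-01,  1.60526058e+00, -1.58530886e-05,
        1.27372731e+00, -3.69223138e-02]), 'joint_vel': array([-3.65045376e-04, -1.94675647e-03, -3.25042006e-03, -7.89999094e-05,
        1.67774029e-03, -1.07644671e-03]), 'joint_torque': array([-2.92698105e-04, -5.16708720e+01, -3.68589234e+01, -1.90120431e-04,
        6.34198936e-03, -1.48439972e-05]), 'tool_pos': array([0.26804261, 0.61875648, 0.23006493]), 'tcp_rot': array([-0.63756807, -3.07572117,  0.00318782]), 'wrist_force': array([-0.13041701,  0.22290302,  0.12225641]), 'torque': array([-0.03586059, -0.0068354 , -0.01653435]), 'grip_force': 0.0, 'width': 1.0019149854354017} 0.0187
```

View pics/scene0.png

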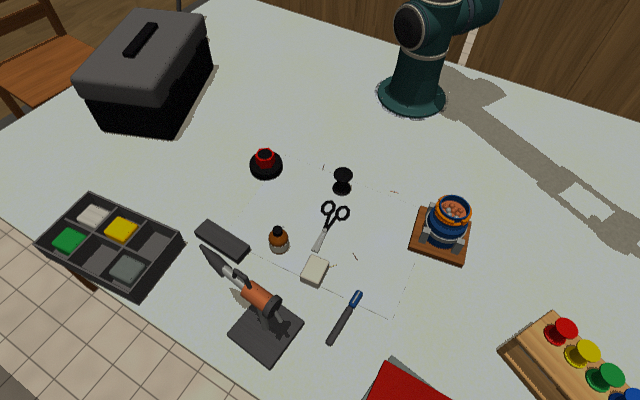

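View pics/top0.png

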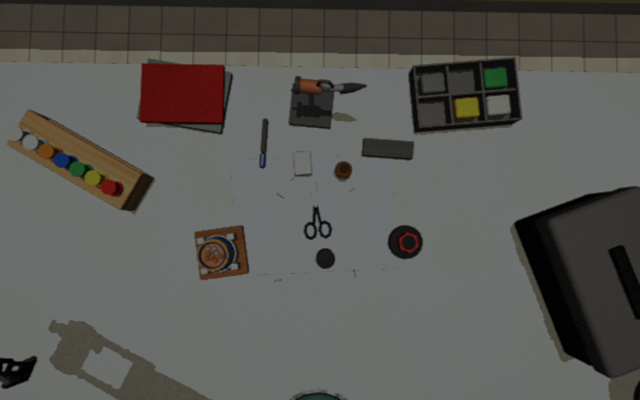

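The top view shows the lid at about (405,242) with its red knob at (408,242), and the holder at about (221,252). In the scene view they are at (265,163) and (442,230). I'll enlarge both.

Run:
```python
import cv2,numpy as np
t=cv2.imread("pics/top0.png");s=cv2.imread("pics/scene0.png")
def c(i,x,y,w,h,k): 
    return cv2.resize(i[y:y+h,x:x+w],None,fx=k,fy=k,interpolation=cv2.INTER_CUBIC)
a=np.hstack([c(t,380,217,50,50,8),c(t,190,221,64,64,6.25)])
a=np.clip(a*1.6,0,255).astype('uint8')
b=np.hstack([c(s,240,138,50,50,8),c(s,400,185,80,80,5)])
for k in range(0,400,50):
    pass
cv2.imwrite("pics/ct.png",a);cv2.imwrite("pics/cs.png",b)
```

```text
(no output)
```

View pics/ct.png

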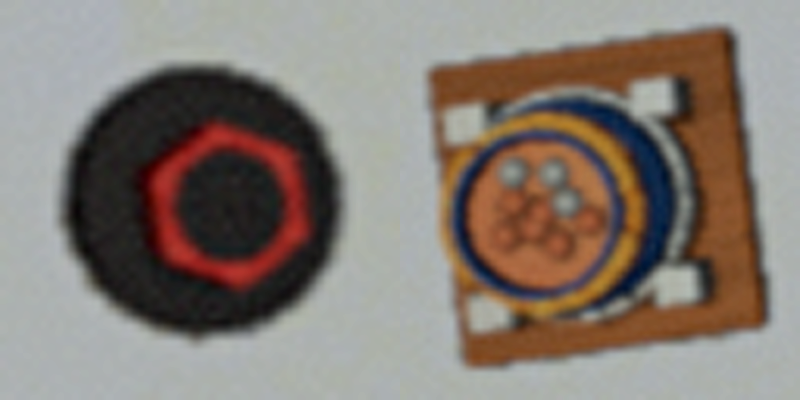

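View pics/cs.png

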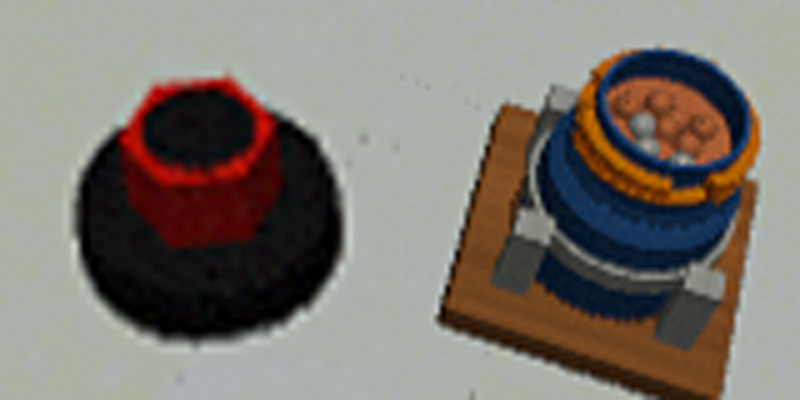

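```bash
cat > h.py <<'E'
import numpy as np,cv2
from workcell import bot
from scipy.optimize import least_squares
from scipy.spatial.transform import Rotation as R
C={n:bot.camera_info(n) for n in("scene","top")}
def proj(n,P):
    c=C[n];E=np.linalg.inv(c["extrinsics"]);p=(E[:3,:3]@np.atleast_2d(P).T+E[:3,3:4]);p=c["intrinsics"]@p;return (p[:2]/p[2]).T
def ray(n,uv,z):
    c=C[n];d=c["extrinsics"][:3,:3]@np.linalg.inv(c["intrinsics"])@[*uv,1];o=c["extrinsics"][:3,3];return (o+d*(z-o[2])/d[2])
def un(p,k,x,y): return (np.array(p,float)+.5)/k-.5+[x,y]
E
python3 - <<'E'
from h import *
T=un([(217,122),(299,155),(309,228),(240,290),(158,262),(147,190)],8,380,217)
S=un([(155,82),(232,77),(278,122),(258,180),(170,185),(122,145)],8,240,138)
def hx(p,z=.056):
    a=p[2]+np.arange(6)*np.pi/3; return np.c_[p[0]+.0254*np.cos(a),p[1]+.0254*np.sin(a),a*0+z]
def near(V,M): return (M-V[np.argmin(((M[:,None]-V)**2).sum(2),1)]).ravel()
for nm,f in dict(both=lambda p:np.r_[near(proj("top",hx(p)),T),near(proj("scene",hx(p)),S)],top=lambda p:near(proj("top",hx(p)),T),scene=lambda p:near(proj("scene",hx(p)),S)).items():
    p0=ray("top",T.mean(0),.056)
    r=min((least_squares(f,[p0[0],p0[1],a]) for a in np.arange(0,1.05,.2)),key=lambda r:r.cost)
    print("lid",nm,r.x[:2],"vertex deg",np.degrees(r.x[2])%60,r.cost)
print("rim top",ray("top",un((538.5-400,216.5),6.25,190,221),.126),"scene",ray("scene",un((676-400,118),5,400,185),.126))
H=un(np.array([(430,70),(730,28),(768,322),(468,365)])-[400,0],6.25,190,221)
W=np.array([ray("top",u,.02) for u in H]);print("holder",W.mean(0),[np.linalg.norm(W[i]-W[i-1]).round(4) for i in range(4)])
s=bot.read_state();print(R.from_rotvec(s["tcp_rot"]).as_matrix().round(3))
E
```

```text
lid both [ 0.49208876 -0.21352904] vertex deg 11.689357139008802 5.175128873694149
lid top [ 0.49305114 -0.21385512] vertex deg 11.128235876555282 2.911057380636953
lid scene [ 0.49065361 -0.21353361] vertex deg 12.467022500693586 0.995034334661758
rim top [0.45881038 0.25254176 0.126     ] scene [0.4624765  0.25596656 0.126     ]
holder [0.46025082 0.25254556 0.02      ] [np.float64(0.1203), np.float64(0.1231), np.float64(0.1201), np.float64(0.1224)]
[[-0.918  0.397 -0.001]
 [ 0.398  0.918 -0.002]
 [ 0.    -0.002 -1.   ]]
```
Lid: (0.4925,-0.2135), vertices at 11.5°, flat normals at 41.5, -18.5, 101.5... 
Rim: (0.4600,0.2525) or so. Refine with ellipse projection check overlay? Later, when lid hovers, check in images. Scene rim more error in my reading. Do a fit: project rim circle overlaid later.

The two cameras agree on the lid to about 2 mm: (0.492,-0.2135), with a flat normal at -18.5°. The rim is near (0.460,0.253), which matches the holder block's centre, and the block's sides come out at 120–123 mm. Next I move over the lid.

```bash
R='[-0.0358,-0.045,0,0]'; python3 jog.py '[[-0.0358,-0.045,0,0],[-0.0358,-0.045,0,0],[-0.0358,-0.045,0,0],[-0.0358,-0.045,0,0],[-0.0358,-0.045,0,0]]' 1.0 60
python3 jog.py '[[-0.0358,-0.045,0,0],[-0.0358,-0.045,0,0],[-0.0358,-0.045,0,0],[-0.0358,-0.045,0,0],[-0.0358,-0.045,0,0]]'
python3 jog.py '[[-0.0358,-0.045,0,0],[-0.0358,-0.045,0,0],[-0.0358,-0.045,0,0],[-0.0358,-0.045,0,0],[-0.0358,-0.045,0,0]]'
python3 jog.py '[[0,0,0,0.1857],[0,0,0,0.1857],[0,0,0,0.1857],[0,0,0,0.1857]]'
python3 jog.py '[[0,0,0,0.1857],[0,0,0,0.1857],[0,0,0,0.1857],[0,0,0,0.1857],[0,0,0,0]]'
```

```bash
cat >> h.py <<'E'
def st(goal=None,yaw=None):
    s=bot.read_state();M=R.from_rotvec(s["tcp_rot"]).as_matrix();y=np.degrees(np.arctan2(M[1,1],M[0,1]))
    print(round(s["time"],2),"pos",s["tool_pos"].round(4),"yaw",y.round(2),"zax",M[:,2].round(3),"q6",s["q"][5].round(3),"F",s["wrist_force"].round(1),"Tz",s["torque"].round(2),"w",round(s["width"],3),"grip",round(s["grip_force"],1))
    if goal is not None: print("tool move",(M.T@(np.array(goal)-s["tool_pos"])).round(4), "turn", None if yaw is None else np.radians(y-yaw).round(4))
E
python3 -c "
from h import *
st([.4923,-.2135,.03],-18.5)"
```

```text
time: 0.72
tool_pos: [0.3431, 0.3398, 0.2308]
tcp_rot: [-0.637, -3.076, 0.001]
wrist_force: [0.3, -0.6, 0.7]
width: 1.001
grip_force: 0.0
time: 1.35
tool_pos: [0.4178, 0.0623, 0.2312]
tcp_rot: [0.637, 3.076, 0.0]
wrist_force: [2.2, -0.5, -0.2]
width: 1.0
grip_force: 0.0
time: 1.98
tool_pos: [0.4927, -0.2153, 0.2309]
tcp_rot: [-0.638, -3.076, -0.0]
wrist_force: [1.1, 1.2, 0.8]
width: 0.998
grip_force: 0.0
time: 2.48
tool_pos: [0.4923, -0.2134, 0.2306]
tcp_rot: [-1.718, -2.629, 0.0]
wrist_force: [-0.4, 0.3, -0.6]
width: 1.002
grip_force: 0.0
time: 3.1
tool_pos: [0.4924, -0.2133, 0.2308]
tcp_rot: [-2.548, -1.837, 0.001]
wrist_force: [-0.7, -0.8, 0.2]
width: 1.002
grip_force: 0.0
3.1 pos [ 0.4924 -0.2133  0.2308] yaw -18.43 zax [-0.001  0.    -1.   ] q6 -0.134 F [-0.7 -0.8  0.2] Tz [ 0.    0.02 -0.  ] w 1.002 grip 0.0
tool move [-2.000e-04  2.000e-04  2.008e-01] turn 0.0013
```

```bash
python3 jog.py '[[0,0,0.05,0],[0,0,0.05,0],[0,0,0.05,0],[0,0,0.036,0],[0,0,0.018,0]]'
python3 jog.py '[[0,0,0,0],[0,0,0,0],[0,0,0,0],[0,0,0,0]]' 0.0 70
python3 jog.py '[[0,0,0,0],[0,0,0,0],[0,0,0,0]]'
python3 - <<'E'
from h import *
st()
a=bot.read_camera("scene")[100:220,200:340];b=bot.read_camera("top")[190:290,350:460]
z=lambda i:cv2.resize(i,(400,400),interpolation=cv2.INTER_CUBIC)
cv2.imwrite("pics/g.png",np.hstack([z(a),z(b)])[:,:,::-1])
E
```

```text
time: 3.72
tool_pos: [0.491, -0.2126, 0.0248]
tcp_rot: [-2.545, -1.836, 0.003]
wrist_force: [-0.0, 0.6, -0.3]
width: 1.0
grip_force: 0.0
time: 4.22
tool_pos: [0.4947, -0.2145, 0.0296]
tcp_rot: [2.547, 1.833, 0.003]
wrist_force: [-0.9, -0.1, 6.1]
width: 0.504
grip_force: 73.1
time: 4.6
tool_pos: [0.4948, -0.2145, 0.0296]
tcp_rot: [2.547, 1.833, 0.003]
wrist_force: [0.2, -0.9, 6.8]
width: 0.499
grip_force: 73.1
4.6 pos [ 0.4948 -0.2145  0.0296] yaw -18.52 zax [ 0.004 -0.002 -1.   ] q6 -0.132 F [ 0.2 -0.9  6.8] Tz [ 0.07  0.18 -0.01] w 0.499 grip 73.1
```

View pics/g.png

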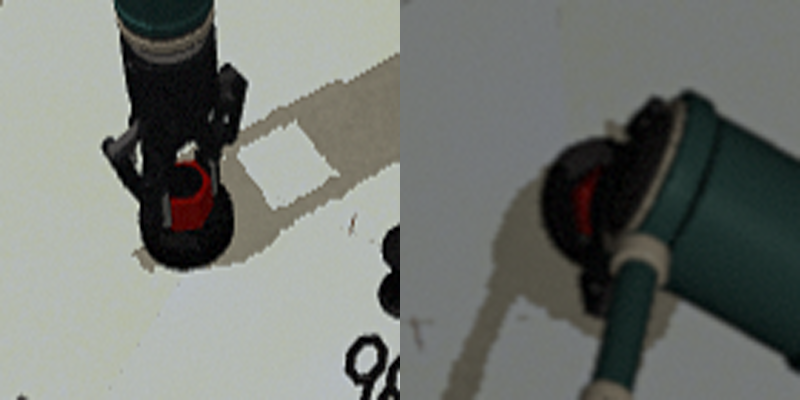

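The picture shows both pads flat on opposite knob flats, with the lid upright and flat on the bench. Now lift and carry.

```bash
python3 jog.py '[[0,0,-0.015,0],[0,0,-0.04,0],[0,0,-0.05,0],[0,0,-0.05,0],[0,0,-0.045,0]]'
python3 jog.py '[[0.04,-0.0165,0,0],[0.0539,-0.0222,0,0],[0.0539,-0.0222,0,0],[0.0539,-0.0222,0,0],[0.0539,-0.0222,0,0]]'
python3 jog.py '[[0.0539,-0.0222,0,0],[0.0539,-0.0222,0,0],[0.0539,-0.0222,0,0],[0.0142,-0.006,0,0],[0,0,0,-0.17]]'
python3 jog.py '[[0,0,0,-0.17],[0,0,0,-0.17],[0,0,0,-0.17],[0,0,0,-0.17],[0,0,0,-0.17]]'
python3 jog.py '[[0,0,0,-0.16],[0,0,0,0]]'
python3 - <<'E'
from h import *
st([.46,.2525,.2])
s=bot.read_state();p=s["tool_pos"]
a=bot.read_camera("scene");b=bot.read_camera("top")
z0=p[2]-.0296
def circ(c,r,z): 
    t=np.linspace(0,2*np.pi,60);return np.c_[c[0]+r*np.cos(t),c[1]+r*np.sin(t),t*0+z]
out=[]
for n,i in(("scene",a),("top",b)):
    c=proj(n,[[.46,.2525,.15]])[0];k=8 if n=="top" else 5;h=200/k;x,y=(c-h).astype(int)
    im=cv2.resize(i[y:y+int(2*h),x:x+int(2*h)],(400,400),interpolation=cv2.INTER_CUBIC)[:,:,::-1].copy()
    dr=lambda P,col:cv2.polylines(im,[np.int32((proj(n,P)-[x,y]+.5)*k-.5)],1,col,1)
    dr(circ(p,.0425,z0),(0,255,0));dr(circ((.46,.2525),.0315,.126),(255,0,255));dr(circ((.46,.2525),.042,.11),(255,255,0)) if 0 else 0
    out.append(im)
cv2.imwrite("pics/hov.png",np.hstack(out))
E
```

```text
time: 5.32
tool_pos: [0.4922, -0.2132, 0.2295]
tcp_rot: [2.55, 1.835, 0.0]
wrist_force: [0.2, -0.3, -2.4]
width: 0.502
grip_force: 72.0
time: 5.95
tool_pos: [0.4731, 0.064, 0.2276]
tcp_rot: [-2.551, -1.834, -0.0]
wrist_force: [1.4, 0.6, -1.7]
width: 0.501
grip_force: 72.2
time: 6.58
tool_pos: [0.4604, 0.253, 0.2272]
tcp_rot: [2.378, 2.053, -0.002]
wrist_force: [-0.8, 0.2, -1.2]
width: 0.505
grip_force: 72.2
time: 7.2
tool_pos: [0.4609, 0.2509, 0.2272]
tcp_rot: [-1.323, -2.849, 0.002]
wrist_force: [0.1, -0.1, -1.9]
width: 0.503
grip_force: 72.3
time: 7.45
tool_pos: [0.461, 0.2512, 0.2273]
tcp_rot: [-1.102, -2.942, 0.001]
wrist_force: [-0.0, -0.8, -1.8]
width: 0.502
grip_force: 72.3
7.45 pos [0.461  0.2512 0.2273] yaw 48.93 zax [-0.001 -0.001 -1.   ] q6 -0.402 F [-0.  -0.8 -1.8] Tz [-0.01 -0.04  0.03] w 0.502 grip 72.3
tool move [0.0016 0.0004 0.0273] turn None
```

View pics/hov.png

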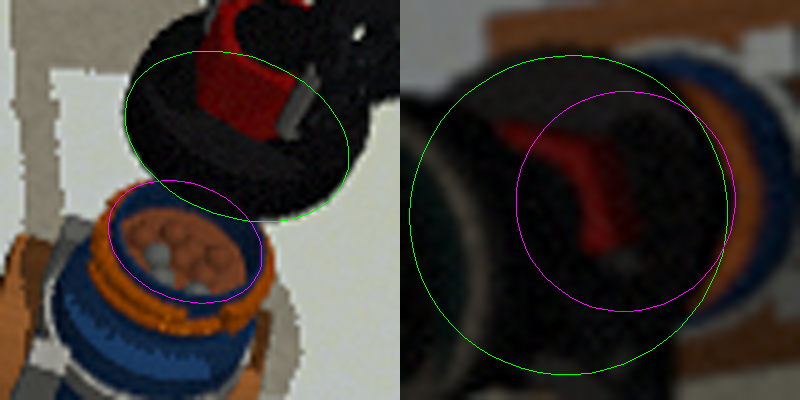

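The hover picture shows the lid circle matching the real lid to within about 1 mm. The rim circle (magenta, left panel) looks about 1 mm too far up and left, so I'll refine it with a fit to the rim's extreme points.

Run:
```python
from h import *
t=np.linspace(0,2*np.pi,400)
def bb(n,c):
    q=proj(n,np.c_[c[0]+.0315*np.cos(t),c[1]+.0315*np.sin(t),t*0+.126]);return np.r_[q.min(0),q.max(0)]
S=np.r_[un((597-400,48),5,400,185),un((755-400,188),5,400,185)]
T=np.r_[un((452-400,128),6.25,190,221),un((625-400,305),6.25,190,221)]
for a,b in((1,1),(1,0),(0,1)):
    r=least_squares(lambda c:np.r_[a*(bb("scene",c)-S),b*(bb("top",c)-T)],[.46,.2525]);print(r.x.round(4),r.fun.round(2))
# block corners in scene: (503,103),(757,180),(722,400)...,(440,318) at z=.02
W=[ray("scene",un((x-400,y),5,400,185),.02) for x,y in((503,103),(757,182),(440,318))]
print((W[1]+W[2])/2)
st([.4605,.2535,.155])
```

```text
[0.4602 0.2543] [ 0.08  0.9  -0.75 -2.5  -0.63 -0.19 -0.91 -0.99]
[0.462  0.2557] [ 0.38  1.75 -0.38 -1.57 -0.   -0.   -0.   -0.  ]
[0.4589 0.2525] [-0.    0.   -0.   -0.    0.14  0.4  -0.14 -0.4 ]
[0.46177337 0.25409471 0.02      ]
7.55 pos [0.4611 0.2515 0.2273] yaw 48.87 zax [-0. -0. -1.] q6 -0.401 F [ 0.5  0.2 -2.5] Tz [-0.04 -0.01  0.  ] w 0.501 grip 72.3
tool move [0.0017 0.0011 0.0723] turn None
```

Run:
```python
from h import *
i=bot.read_camera("scene");k=10;x,y=422,185
im=cv2.resize(i[y:y+60,x:x+40],None,fx=k,fy=k,interpolation=cv2.INTER_CUBIC)[:,:,::-1].copy()
im2=im.copy();t=np.linspace(0,2*np.pi,90)
for r,z,c,col in((.0315,.126,(.4604,.2538),(255,0,255)),(.0315,.126,(.462,.2557),(0,255,0))):
    P=np.c_[c[0]+r*np.cos(t),c[1]+r*np.sin(t),t*0+z];cv2.polylines(im2,[np.int32((proj("scene",P)-[x,y]+.5)*k-.5)],1,col,1)
p=bot.read_state()["tool_pos"];P=np.c_[p[0]+.0425*np.cos(t),p[1]+.0425*np.sin(t),t*0+p[2]-.0296];cv2.polylines(im2,[np.int32((proj("scene",P)-[x,y]+.5)*k-.5)],1,(0,255,255),1)
cv2.imwrite("pics/rim.png",np.hstack([im,im2]))
```

```text
(no output)
```

View pics/rim.png

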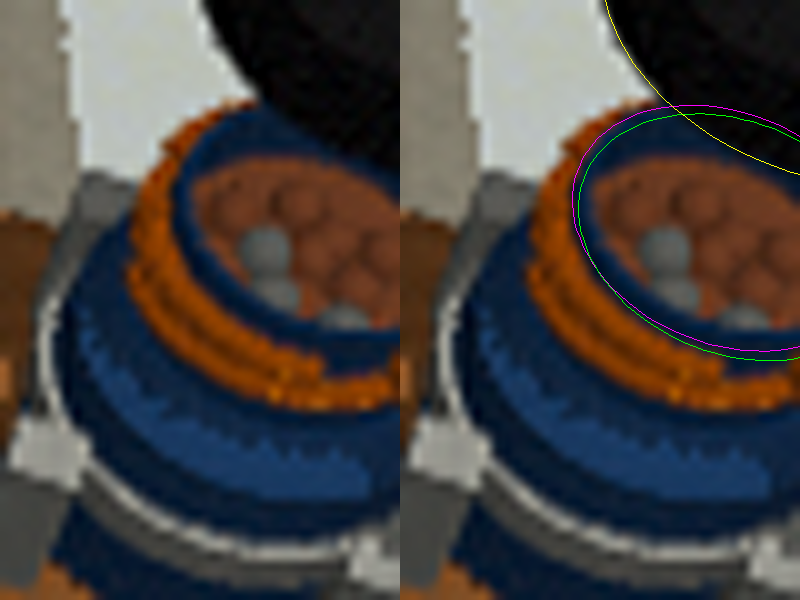

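The real rim edge lies between the two circles (x≈175 in the crop), and the lid edge is about 0.5 px inside its circle, so I take the axis as (0.461,0.2538). Next, lower the lid.

```bash
python3 jog.py '[[0.0016,0.0019,0,0],[0,0,0.04,0],[0,0,0.028,0],[0,0,0.0065,0],[0,0,0,0]]'
python3 jog.py '[[0,0,0.003,0],[0,0,0.003,0],[0,0,0.002,0],[0,0,0,0]]'
python3 -c "
from h import *
st([.461,.2538,.1476])"
```

```text
time: 8.22
tool_pos: [0.4589, 0.2544, 0.1514]
tcp_rot: [-1.098, -2.938, 0.005]
wrist_force: [-5.7, 0.8, -5.3]
width: 0.5
grip_force: 71.9
time: 8.72
tool_pos: [0.4593, 0.2549, 0.1494]
tcp_rot: [-1.098, -2.939, 0.003]
wrist_force: [-16.9, -3.8, 23.9]
width: 0.502
grip_force: 75.7
8.72 pos [0.4593 0.2549 0.1494] yaw 49.04 zax [-0.004 -0.    -1.   ] q6 -0.399 F [-16.9  -3.8  23.9] Tz [-0.94  3.3  -0.05] w 0.502 grip 75.7
tool move [-0.002   0.0003  0.0018] turn None
```

```bash
python3 jog.py '[[0.0015,-0.0013,-0.005,0],[0,0,0,0]]'
python3 -c "
from h import *
st()"
python3 jog.py '[[0,0,0.002,0],[0,0,0.001,0],[0,0,0,0]]'
python3 -c "
from h import *
st([.461,.2538,.1476])"
```

```text
time: 8.98
tool_pos: [0.4589, 0.2551, 0.1507]
tcp_rot: [-1.098, -2.943, -0.001]
wrist_force: [-4.7, 1.2, -1.1]
width: 0.499
grip_force: 72.4
8.97 pos [0.4589 0.2551 0.1507] yaw 49.06 zax [-0.     0.001 -1.   ] q6 -0.397 F [-4.7  1.2 -1.1] Tz [0.19 0.93 0.  ] w 0.499 grip 72.4
time: 9.35
tool_pos: [0.459, 0.2553, 0.1496]
tcp_rot: [-1.098, -2.942, -0.0]
wrist_force: [-11.2, -1.6, 16.1]
width: 0.508
grip_force: 74.7
9.35 pos [0.459  0.2553 0.1496] yaw 49.05 zax [-0.001  0.001 -1.   ] q6 -0.397 F [-11.2  -1.6  16.1] Tz [-0.47  2.16  0.01] w 0.508 grip 74.7
tool move [-0.0024  0.0002  0.002 ] turn None
```

```bash
python3 jog.py '[[0.0013,-0.0012,-0.001,0],[0,0,0,0]]'
python3 -c "
from h import *
st()"
python3 jog.py '[[0,0,0,-0.1],[0,0,0,-0.1],[0,0,0,-0.1]]'
python3 -c "
from h import *
st([.461,.2538,.1476])"
```

```text
time: 9.6
tool_pos: [0.4587, 0.2553, 0.1499]
tcp_rot: [1.098, 2.941, 0.003]
wrist_force: [-4.8, -0.2, 7.3]
width: 0.503
grip_force: 73.3
9.6 pos [0.4587 0.2553 0.1499] yaw 49.06 zax [ 0.002  0.001 -1.   ] q6 -0.396 F [-4.8 -0.2  7.3] Tz [-0.21  1.    0.04] w 0.503 grip 73.3
time: 9.98
tool_pos: [0.4583, 0.2553, 0.1482]
tcp_rot: [0.641, 3.074, 0.002]
wrist_force: [-2.0, 0.6, -2.7]
width: 0.502
grip_force: 72.3
9.97 pos [0.4583 0.2553 0.1482] yaw 66.44 zax [ 0.001  0.001 -1.   ] q6 -0.699 F [-2.   0.6 -2.7] Tz [ 0.09  0.3  -0.06] w 0.502 grip 72.3
tool move [-0.0031 -0.0003  0.0006] turn None
```

It came off the stop. I'll push lightly and keep turning back.

```bash
python3 jog.py '[[0,0,0.002,0],[0,0,0.002,0],[0,0,0,-0.1],[0,0,0,-0.1],[0,0,0,-0.1]]'
python3 -c "
from h import *
st()"
```

```text
time: 10.6
tool_pos: [0.4582, 0.2552, 0.1469]
tcp_rot: [0.18, 3.135, 0.002]
wrist_force: [-8.4, -2.5, 16.9]
width: 0.503
grip_force: 74.7
10.6 pos [0.4582 0.2552 0.1469] yaw 83.42 zax [ 0.001  0.001 -1.   ] q6 -0.996 F [-8.4 -2.5 16.9] Tz [-0.48  1.59 -0.46] w 0.503 grip 74.7
```

```bash
python3 jog.py '[[0,0.0008,-0.001,-0.1],[0,0,0,-0.12],[0,0,0,-0.12]]'
python3 -c "
from h import *
st()"
python3 jog.py '[[0,0,0,-0.12],[0,0,0,-0.12],[0,0,0,-0.12]]'
python3 -c "
from h import *
st()"
```

```text
time: 10.98
tool_pos: [0.4581, 0.2551, 0.1469]
tcp_rot: [-0.355, 3.121, -0.001]
wrist_force: [-6.7, -4.2, 11.6]
width: 0.5
grip_force: 74.2
10.97 pos [0.4581 0.2551 0.1469] yaw 102.96 zax [ 0.001 -0.001 -1.   ] q6 -1.336 F [-6.7 -4.2 11.6] Tz [-0.78  1.18 -0.43] w 0.5 grip 74.2
time: 11.35
tool_pos: [0.4587, 0.2548, 0.147]
tcp_rot: [-0.907, 3.006, -0.002]
wrist_force: [-4.6, -5.1, 11.6]
width: 0.502
grip_force: 74.2
11.35 pos [0.4587 0.2548 0.147 ] yaw 123.59 zax [ 0.002 -0.001 -1.   ] q6 -1.696 F [-4.6 -5.1 11.6] Tz [-0.78  1.01 -0.43] w 0.502 grip 74.2
```

```bash
python3 jog.py '[[0,0,0,-0.1],[0,0,0,-0.1],[0,0,0,-0.1]]'
python3 -c "
from h import *
st()"
python3 jog.py '[[0,0,0,-0.06],[0,0,0,-0.06],[0,0,0,-0.06]]'
python3 -c "
from h import *
st()"
```

```text
time: 11.72
tool_pos: [0.4591, 0.255, 0.1472]
tcp_rot: [-1.345, 2.837, -0.002]
wrist_force: [-3.0, -4.5, 11.1]
width: 0.505
grip_force: 74.1
11.72 pos [0.4591 0.255  0.1472] yaw 140.74 zax [ 0.002 -0.    -1.   ] q6 -1.995 F [-3.  -4.5 11.1] Tz [-0.68  1.09 -0.36] w 0.505 grip 74.1
time: 12.1
tool_pos: [0.4588, 0.2553, 0.1468]
tcp_rot: [-1.593, 2.706, -0.002]
wrist_force: [-4.8, -1.6, 7.8]
width: 0.503
grip_force: 73.6
12.1 pos [0.4588 0.2553 0.1468] yaw 150.99 zax [ 0.002  0.    -1.   ] q6 -2.174 F [-4.8 -1.6  7.8] Tz [-0.58  1.17 -0.28] w 0.503 grip 73.6
```

```bash
python3 jog.py '[[0,0,0.0005,-0.05],[0,0,0.0005,-0.05],[0,0,0,0]]'
python3 -c "
from h import *
st()"
```

```text
time: 12.48
tool_pos: [0.4582, 0.2548, 0.1435]
tcp_rot: [1.726, -2.625, 0.002]
wrist_force: [-0.5, -2.5, -2.5]
width: 0.503
grip_force: 72.2
12.47 pos [0.4582 0.2548 0.1435] yaw 156.68 zax [ 0.001 -0.001 -1.   ] q6 -2.273 F [-0.5 -2.5 -2.5] Tz [-0.45  0.07  0.07] w 0.503 grip 72.2
```

It's dropping into the gaps. Now follow it down.

```bash
python3 jog.py '[[0,0,0.002,0],[0,0,0.002,0],[0,0,0.002,0],[0,0,0,0]]'
python3 -c "
from h import *
st()"
```

```text
time: 12.98
tool_pos: [0.4581, 0.255, 0.1401]
tcp_rot: [1.728, -2.623, 0.002]
wrist_force: [-4.5, -7.2, 12.5]
width: 0.5
grip_force: 74.1
12.97 pos [0.4581 0.255  0.1401] yaw 156.75 zax [ 0.001 -0.001 -1.   ] q6 -2.274 F [-4.5 -7.2 12.5] Tz [-1.14  1.05 -0.06] w 0.5 grip 74.1
```

The lid is at 110.5 mm, so it has dropped. Now screw clockwise, following the pitch.

```bash
python3 jog.py '[[0,0,0.0005,0.12],[0,0,0.0005,0.12],[0,0,0.0005,0.12],[0,0,0.0005,0.12]]'
python3 -c "
from h import *
st()"
python3 jog.py '[[0,0,0.0005,0.12],[0,0,0.0005,0.12],[0,0,0.0005,0.12],[0,0,0.0005,0.12]]'
python3 -c "
from h import *
st()"
```

```text
time: 13.48
tool_pos: [0.4582, 0.2548, 0.1382]
tcp_rot: [-1.051, 2.96, -0.003]
wrist_force: [-5.8, -6.7, 12.9]
width: 0.504
grip_force: 73.7
13.47 pos [0.4582 0.2548 0.1382] yaw 129.09 zax [ 0.001 -0.001 -1.   ] q6 -1.791 F [-5.8 -6.7 12.9] Tz [-1.29  0.97  0.37] w 0.504 grip 73.7
time: 13.98
tool_pos: [0.4582, 0.2548, 0.1364]
tcp_rot: [-0.317, 3.124, -0.002]
wrist_force: [-5.6, -7.9, 14.4]
width: 0.506
grip_force: 74.0
13.97 pos [0.4582 0.2548 0.1364] yaw 101.6 zax [ 0.001 -0.001 -1.   ] q6 -1.311 F [-5.6 -7.9 14.4] Tz [-1.37  1.01  0.41] w 0.506 grip 74.0
```

Descending 3.8 mm/rad as expected, so I continue.

```bash
python3 jog.py '[[0,0,0.0004,0.12],[0,0,0.0004,0.12],[0,0,0.0004,0.12],[0,0,0.0004,0.12]]'
python3 -c "
from h import *
st()"
python3 jog.py '[[0,0,0.0004,0.1],[0,0,0.0003,0.08],[0,0,0.0003,0.06]]'
python3 -c "
from h import *
st()"
```

```text
time: 14.48
tool_pos: [0.4582, 0.2555, 0.1346]
tcp_rot: [0.435, 3.11, 0.0]
wrist_force: [-5.9, -4.3, 11.6]
width: 0.506
grip_force: 73.7
14.47 pos [0.4582 0.2555 0.1346] yaw 74.08 zax [ 0.001 -0.    -1.   ] q6 -0.831 F [-5.9 -4.3 11.6] Tz [-0.94  0.85  0.33] w 0.506 grip 73.7
time: 14.85
tool_pos: [0.4583, 0.2556, 0.1336]
tcp_rot: [0.801, 3.036, 0.001]
wrist_force: [-6.6, -3.7, 12.5]
width: 0.502
grip_force: 73.7
14.85 pos [0.4583 0.2556 0.1336] yaw 60.44 zax [ 0.002  0.    -1.   ] q6 -0.593 F [-6.6 -3.7 12.5] Tz [-1.08  0.85  0.4 ] w 0.502 grip 73.7
```

```bash
python3 jog.py '[[0,0,0.0002,0.06],[0,0,0,0.06]]'
python3 -c "
from h import *
st()"
python3 jog.py '[[0,0,0,0.05],[0,0,0,0.05]]'
python3 -c "
from h import *
st()"
```

```text
time: 15.1
tool_pos: [0.4584, 0.2559, 0.1335]
tcp_rot: [0.982, 2.983, 0.002]
wrist_force: [-4.9, -3.5, 12.1]
width: 0.5
grip_force: 73.8
15.1 pos [0.4584 0.2559 0.1335] yaw 53.56 zax [ 0.002  0.001 -1.   ] q6 -0.473 F [-4.9 -3.5 12.1] Tz [-0.65  0.8   0.32] w 0.5 grip 73.8
time: 15.35
tool_pos: [0.4585, 0.2561, 0.1335]
tcp_rot: [1.129, 2.93, 0.003]
wrist_force: [-5.8, -2.7, 11.2]
width: 0.498
grip_force: 73.6
15.35 pos [0.4585 0.2561 0.1335] yaw 47.84 zax [ 0.002  0.001 -1.   ] q6 -0.373 F [-5.8 -2.7 11.2] Tz [-0.53  0.78  0.3 ] w 0.498 grip 73.6
```

```bash
python3 jog.py '[[0,0,0,0.05],[0,0,0,0.05]]'
python3 -c "
from h import *
st()"
python3 jog.py '[[0,0,0,0.05],[0,0,0,0.05]]'
python3 -c "
from h import *
st()"
```

```text
time: 15.6
tool_pos: [0.4585, 0.2562, 0.1335]
tcp_rot: [1.274, 2.87, 0.003]
wrist_force: [-5.9, -3.1, 11.3]
width: 0.507
grip_force: 73.6
15.6 pos [0.4585 0.2562 0.1335] yaw 42.11 zax [ 0.002  0.001 -1.   ] q6 -0.273 F [-5.9 -3.1 11.3] Tz [-0.54  0.68  0.29] w 0.507 grip 73.6
time: 15.85
tool_pos: [0.4586, 0.2561, 0.1335]
tcp_rot: [1.416, 2.803, 0.003]
wrist_force: [-6.2, -4.2, 11.0]
width: 0.5
grip_force: 73.7
15.85 pos [0.4586 0.2561 0.1335] yaw 36.39 zax [ 0.002  0.001 -1.   ] q6 -0.173 F [-6.2 -4.2 11. ] Tz [-0.62  0.64  0.38] w 0.5 grip 73.7
```

```bash
python3 jog.py '[[0,0,0,0.05],[0,0,0,0]]'
python3 -c "
from h import *
st()"
python3 jog.py '[[0,0,0,0.04],[0,0,0,0]]'
python3 -c "
from h import *
st()"
```

```text
time: 16.1
tool_pos: [0.4586, 0.256, 0.1335]
tcp_rot: [1.485, 2.767, 0.003]
wrist_force: [-5.4, -3.8, 10.9]
width: 0.504
grip_force: 73.9
16.1 pos [0.4586 0.256  0.1335] yaw 33.55 zax [ 0.002  0.001 -1.   ] q6 -0.124 F [-5.4 -3.8 10.9] Tz [-0.66  0.53 -0.1 ] w 0.504 grip 73.9
time: 16.35
tool_pos: [0.4585, 0.2558, 0.1335]
tcp_rot: [1.538, 2.737, 0.002]
wrist_force: [-7.0, -5.8, 11.8]
width: 0.505
grip_force: 73.8
16.35 pos [0.4585 0.2558 0.1335] yaw 31.33 zax [ 0.002  0.    -1.   ] q6 -0.085 F [-7.  -5.8 11.8] Tz [-0.7   0.54  0.32] w 0.505 grip 73.8
```

```bash
python3 jog.py '[[0,0,0,0.04],[0,0,0,0.04]]'
python3 -c "
from h import *
st()"
python3 jog.py '[[0,0,0,0.04],[0,0,0,0.02]]'
python3 -c "
from h import *
st()"
```

```text
time: 16.6
tool_pos: [0.4584, 0.2558, 0.1335]
tcp_rot: [1.643, 2.676, 0.002]
wrist_force: [-5.9, -4.7, 11.7]
width: 0.503
grip_force: 74.1
16.6 pos [0.4584 0.2558 0.1335] yaw 26.9 zax [ 0.002 -0.    -1.   ] q6 -0.007 F [-5.9 -4.7 11.7] Tz [-0.41  0.78  2.25] w 0.503 grip 74.1
time: 16.85
tool_pos: [0.4585, 0.2555, 0.1335]
tcp_rot: [1.717, 2.627, 0.001]
wrist_force: [-4.9, -4.4, 12.2]
width: 0.504
grip_force: 76.1
16.85 pos [0.4585 0.2555 0.1335] yaw 23.66 zax [ 0.003 -0.001 -1.   ] q6 0.051 F [-4.9 -4.4 12.2] Tz [-0.71  0.83  2.81] w 0.504 grip 76.1
```

The torque has risen steeply, so the lid is tight: 2.3 rad turned and the lid at 104 mm. I'll relax the wind-up and the push, then release.

```bash
python3 jog.py '[[0,0,-0.0015,-0.04],[0,0,-0.001,0],[0,0,0,0]]'
python3 -c "
from h import *
st()"
```

```text
time: 17.23
tool_pos: [0.4584, 0.2557, 0.1335]
tcp_rot: [1.676, 2.656, 0.002]
wrist_force: [2.2, -1.0, -3.6]
width: 0.504
grip_force: 72.1
17.23 pos [0.4584 0.2557 0.1335] yaw 25.48 zax [ 0.001  0.001 -1.   ] q6 0.016 F [ 2.2 -1.  -3.6] Tz [-0.02 -0.52 -0.73] w 0.504 grip 72.1
```

```bash
python3 jog.py '[[0,0,0,0],[0,0,0,0],[0,0,0,0],[0,0,0,0],[0,0,0,0]]' 1.0
python3 jog.py '[[0,0,-0.02,0],[0,0,-0.04,0],[0,0,-0.05,0],[0,0,-0.04,0]]'
python3 jog.py '[[-0.05,0,0,0],[-0.06,0,0,0],[-0.06,0,0,0],[-0.04,0,0,0],[0,0,0,0]]'
python3 - <<'E'
from h import *
st()
a=bot.read_camera("scene");b=bot.read_camera("top");c=(.4585,.2553);t=np.linspace(0,2*np.pi,90);out=[]
for n,i,k in(("scene",a,5),("top",b,6)):
    u=proj(n,[[*c,.12]])[0];h=200/k;x,y=(u-h).astype(int)
    im=cv2.resize(i[y:y+int(2*h),x:x+int(2*h)],(400,400),interpolation=cv2.INTER_CUBIC)[:,:,::-1].copy()
    for r,z in((.0425,.104),(.0425,.130),(.0254,.160)): cv2.polylines(im,[np.int32((proj(n,np.c_[c[0]+r*np.cos(t),c[1]+r*np.sin(t),t*0+z])-[x,y]+.5)*k-.5)],1,(0,255,0),1)
    out.append(im)
cv2.imwrite("pics/end.png",np.hstack(out));cv2.imwrite("pics/sc1.png",a[:,:,::-1])
E
```

```text
time: 17.85
tool_pos: [0.4577, 0.2555, 0.1336]
tcp_rot: [1.674, 2.658, 0.0]
wrist_force: [-0.6, -0.4, 0.6]
width: 0.999
grip_force: 0.0
time: 18.35
tool_pos: [0.4579, 0.2556, 0.2857]
tcp_rot: [1.674, 2.657, 0.002]
wrist_force: [-0.3, -0.1, 0.2]
width: 0.997
grip_force: 0.0
time: 18.98
tool_pos: [0.5492, 0.0635, 0.2833]
tcp_rot: [1.68, 2.654, -0.001]
wrist_force: [-0.1, 0.4, 0.1]
width: 1.004
grip_force: 0.0
18.98 pos [0.5492 0.0635 0.2833] yaw 25.34 zax [-0.    -0.001 -1.   ] q6 -0.372 F [-0.1  0.4  0.1] Tz [-0.05  0.01 -0.05] w 1.004 grip 0.0
```

View pics/end.png

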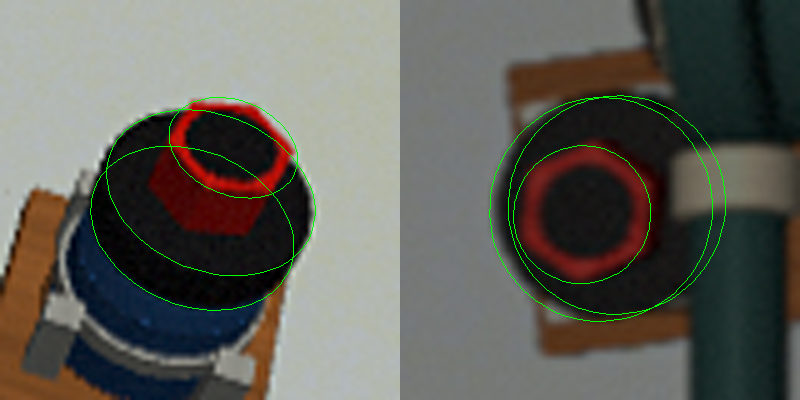

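View pics/sc1.png

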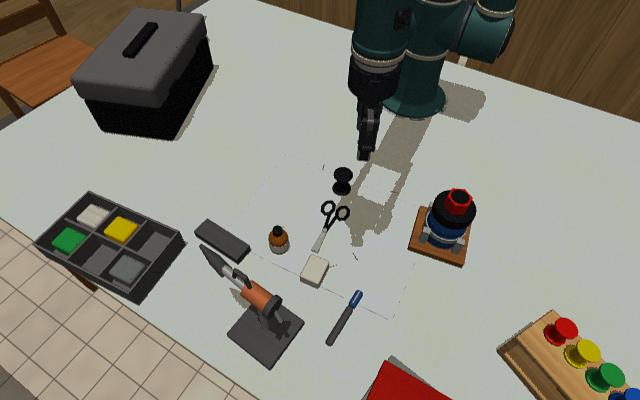

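The lid sits level at home height: its outline and knob match the 104/130/160 mm circles in both crops, with the knob at (460,198) in the scene view. The bystanders are where they were, and the gripper is clear.

```bash
python3 -c "
from workcell import bot
print(bot.finish_job())"
```

```text
the job is handed in; nothing more can be done
None
```

The lid is screwed fully home and level on the canister and let go, the other things look unmoved, and the job was handed in at about 19 s; the final tightening reached 2.8 N m, past the advised 1 N m or so, before I eased it back.

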